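Latch the drying chest and take a lid temperature reading

ROBOT

A 6-joint arm with a two-finger parallel gripper is mounted at the origin on the work surface. World frame = base frame: x ahead of the robot, y to its left, z up, the work surface at z = 0. Lengths are in m, angles in rad, forces in N, time in s.
With the tool pointing down it reaches from about 0.425 to 0.95 m from the base axis. Payload 14.7 kg.
Tool frame: the origin (TCP) lies between the finger pads; the fingertips stand ahead of it and the grasp point (between the pads) lies 8 mm behind it (arm.nose_length is the x of the fingertips in the tool frame, in m); x points along the fingers, y is the direction in which the jaws open and shut, and the axes are right-handed (so a half turn about x gives the same grasp; the last joint's range is limited). The gripper opens to 85 mm and grips with 20 to 120 N. Pads are 22 mm wide; open, the fingers measure 114 mm over their backs; the gripper's body (76 mm by 85 mm) begins 54 mm behind the grasp point. The pads swing forward as they close: fully open they stand 13 mm farther back than shut.
Start: joints at [1.127, 0.48, 1.596, -0, 1.065, -0.047], TCP at [0.251, 0.6, 0.242] pointing down, gripper open.
Joint ranges: [-2.75, 2.75], [-0.82, 2.05], [0.23, 2.67], [-1.56, 4.7], [0.09, 2.69], [-2.92, 2.92]. Speed limits (rad/s): [1.89, 1.89, 2.39, 3.01, 3.01, 3.01].

INTERFACE

Orientations are given as a 3x3 rotation matrix whose columns are the frame's x, y, z axes.
In Python, from workcell import arm gives the robot as it stands.
- The arm moves only by the tool arm_command, never from a script. Its argument "motion" is one flat list of numbers, 7 for each row, row after row: the shift along the tool's x, y, z in m, then the turn, a rotation vector about the tool's x, y, z in degrees, then the gripper command: -1 is shut, 1 is fully open, values between are in proportion. A call has 1 to 10 rows; each row is the pose to reach, as a shift and turn from the pose commanded when the call began, along the tool's axes at that moment; what a row does not reach only later rows make up. A row lasts 1/8 s, in which the tool goes at most 62.5 mm and 10.7 degrees, less where a joint would pass 70% of its speed; a pose out of reach is approached as far as the arm can. A call with a gripper value outside its range is refused whole. The fingers move at their own pace and stop on an object; "grip_force" is the grip in N (left out, the last holds). Time passes only in rows, so rows that repeat a pose let the fingers close. It gives the time, the measured TCP pose, the force and the opening at its end, in the units of the state.
- arm.sense(): the state, without advancing time (a new reading comes with each control period).
- arm.camera(name): name is "scene" or "top" or "wrist"; returns a dict with "pixels" (480x640x3 uint8, red, green, blue), "intrinsics" (3x3 intrinsics, pixels), "rvec" (rotation vector, rad) and "tvec" (3), from world to camera coordinates, as OpenCV has them. Camera axes: x right, y down, z forward; pixel columns grow to the right and rows downward; lengths in m; the calibration is good to about 2 mm. A picture is of the moment at which its call begins. There is no depth.
- arm.job_done(): hands the job in, once; it reports no verdict.
Trained networks look in the newest picture that a camera, given by its name, has taken for a name from the list of things; names that differ only in an ending like _2 or _b are one class to them, and where a whole thing is asked for, a point or a joint stands for the part that bears it (a point fixed in the world has none). Each returns a list of dicts, best first, with "conf" (0 to 1); they miss things now and then, are a little off and sometimes report something else, mostly with a low value. They report only what shows in the picture. A call takes as long as a camera call. They do not tell look-alikes from the thing itself.
- arm.search_frame(name, camera): "point" ([x, y, z] in m, in world coordinates, good to about 4 mm: the middle of the surface that is visible of it).
- arm.tip_of(name, camera): "point" ([x, y, z] in m, in world coordinates, good to about 4 mm: a listed point, or the origin of a listed thing).
The state is a dict: "time": time; "qpos": joint angles; "dq": joint speeds; "joint_torque": joint torques, N m; "tool_pos": TCP position; "eef_rot": TCP orientation; "contact_force": force on the tool from outside, world axes, zero at the start; "wrist_torque": the same for the moment, N m; "opening": finger opening in m.
Only numpy, scipy, OpenCV 4.12 (cv2) and the standard library are available. Lean on these libraries where they do the work, as an engineer would, in place of code of your own. Each camera call takes 0.05 s, during which the arm holds its last target. There are 200 camera calls.

TASK

Secure the lid of the drying chest by turning its turnbutton all the way, so that it points across the lid. Then take the contact probe out of its wooden holder and hold it upright with its tip inside the ring marked on the lid, pressed gently so that the sprung tip is pushed about half way in, never hard. Finish while still gripping the probe and holding it there for the reading; leave the other things on the bench where they are.

Things in the scene. Friction and masses are not known exactly. Their poses are not given: they have to be found in the camera images.
- pivot (a point): pivot axis of the turnbutton, 22 mm above the underside of its bar, level with post. The drying chest is a low white sheet-metal box (200 mm along its x, 260 mm along its y, fixed to the bench) with a flat bare aluminium lid 6 mm thick, top 91 mm above the bench. The pivot stands on a steel bracket outside the middle of the chest's front side, 13 mm in front of the lid's front edge. Axes turn with the turnbutton
- post (a point): upper part of the round upright steel post on the turnbutton, on the post's axis, 115 mm above the bench; the post is 12 mm in diameter and rises 26 mm above the bar (from 102 to 128 mm above the bench), 45 mm from the pivot axis. It turns with the bar: a flat steel bar 66 mm long, 16 mm wide, 9 mm thick, about 1.5 mm above the lid's level
- turnbutton (a joint): angle of the turnbutton in rad: 0 = bar lies along the chest's front edge, off the lid; grows clockwise seen from above to 1.57 (stop) = bar points straight across onto the lid, lid secured. It turns stiffly (friction about 0.04 N m, i.e. 1 N at the post) and stays where it is left
- lid (a joint): opening angle of the chest's lid in rad, hinged along the far side; 0 = shut (it starts shut, and lies shut by its weight)
- spot (a point): centre of the ring marked on top of the lid (thin black ring, inner diameter 23 mm, outer 28 mm, with a dot at its centre), on the lid's top surface, 91 mm above the bench. z axis points up, x axis from the chest's front to its back, away from the turnbutton. The spot is 145 mm to the back and 60 mm to the right (-y) of the pivot in these axes
- probe_center (a point): centre of the grey square handle (26 x 26 mm, 80 mm tall, flat sides square to its x and y axes) of the contact probe, a loose instrument of about 90 g; z points up along the probe. At the start it stands upright in the holder, the handle's underside resting on the holder's top. Below the handle, on its axis, come a steel sleeve of 12 mm diameter, 18 mm long, and the thin sprung tip with a ball end of 8 mm; the end of the tip, not pressed, is 82 mm below this point
- tip_end (a point): lowest point of the probe's sprung tip, 82 mm below probe_center when not pressed
- tip (a joint): how far the sprung tip is pushed into the probe, m: 0 = out, 0.012 = fully in (stop). The spring pushes with 1.2 N when out and 400 N/m more as it goes in: 3.6 N half way (0.006), 6 N fully in
- holder: fixed wooden block 70 x 70 mm, 60 mm tall, origin at the centre of its underside; a 17 mm square hole goes through its middle from the top, in which the probe's sleeve and tip hang freely (the tip's end reaches 42 mm below the block's top, so lift it by more than 45 mm before going sideways)
- jar: closed glass jar with steel cap, 60 mm diameter, 85 mm tall, origin under its centre; bystander
- beaker: clear open cup, 70 mm diameter, 90 mm tall, origin under its centre; bystander
- dish: flat white ceramic dish, 100 mm diameter, 18 mm tall, origin under its centre; bystander
- tray: small open cardboard tray 140 x 100 x 35 mm, origin under its centre; bystander
- brush: brush lying on the bench between the robot and the chest, under 30 mm high; bystander
- spatula: spatula lying on the bench, under 30 mm high; bystander
- weight: brass cylinder 32 mm diameter, 40 mm tall, standing on the far left part of the lid, origin under its centre; bystander
Mind the look-alikes: they are no part of the job. What is shaped like the part that bears probe_center but green is not meant.

How it is judged:
By the outcome, as a careful person would: the job done as asked, in the order asked, and still so for the second after the job is handed in, while the arm keeps its last pose, push and grip.
It also fails if it takes over 48 s, if anything falls off the work surface, if the arm or the gripper's body presses on something with over 40 N, if the wrist force passes 120 N, or if a joint passes its speed limit or range.

## Working session

There is one attempt and no reset: what is moved stays moved. The work goes in short steps, Python scripts to look and compute and a tool call to move; the robot and the scene stay as the last step left them, time stands still between calls to the robot, and variables do not carry over. Pictures are saved under pics/ and viewed, about 8 in all and at most 12, crops included, and the job is handed in when it is done.

Besides the shell and the picture viewer there is one more tool, called after "Call:" as name(argument=value, ...) on one line, values as JSON. arm_command: Moves the arm, as the interface text tells. Its arguments: {"type":"object","properties":{"motion":{"type":"array"},"grip_force":{"type":"number"}},"required":["motion"]}

```bash
ls; mkdir -p pics; cat > h.py <<'E'
from workcell import arm
import numpy as np, cv2
def snap(c,f=None):
    d=arm.camera(c)
    if f: cv2.imwrite('pics/'+f,d['pixels'][:,:,::-1])
    return d
def proj(d,p):
    return cv2.projectPoints(np.array(p,float).reshape(-1,3),np.array(d['rvec'],float),np.array(d['tvec'],float),np.array(d['intrinsics'],float),None)[0].reshape(-1,2)
def ray(d,uv,z):
    R=cv2.Rodrigues(np.array(d['rvec'],float))[0];t=np.array(d['tvec'],float).ravel();c=-R.T@t
    v=R.T@np.linalg.inv(np.array(d['intrinsics']))@np.array([uv[0],uv[1],1.]);return c+v*(z-c[2])/v[2]
E
python3 - <<'E'
from h import *
np.set_printoptions(precision=3,suppress=True)
s=arm.sense();print(s['time'],s['tool_pos'],s['eef_rot'],s['opening'],arm.nose_length)
for c in ['scene','top']:
    d=snap(c,c+'0.png')
    for n in ['pivot','post','spot','probe_center','holder','weight','jar','beaker','turnbutton']:
        for f in ['tip_of','search_frame']:
            try:
                for r in getattr(arm,f)(n,c)[:3]: 
                    print(c,f,n,round(r['conf'],2),np.array(r['point']),proj(d,r['point']).round(0)[0])
            except Exception as e: print(c,f,n,e)
print(arm.sense()['time'])
E
```

```text
pics
0.0 [0.251 0.599 0.242] [[-0.001  0.386  0.922]
 [-0.001  0.922 -0.386]
 [-1.    -0.001 -0.   ]] 0.08542460512332754 0.011
scene tip_of pivot 0.57 [0.473 0.01  0.113] [347. 218.]
scene search_frame pivot 0.74 [0.647 0.079 0.123] [374. 268.]
scene search_frame pivot 0.5 [0.483 0.036 0.103] [358. 225.]
scene tip_of post 0.76 [0.481 0.059 0.117] [367. 220.]
scene search_frame post 0.56 [0.484 0.042 0.105] [360. 225.]
scene tip_of spot 0.75 [ 0.617 -0.057  0.091] [313. 266.]
scene search_frame spot 0.8 [0.596 0.    0.088] [339. 262.]
scene tip_of probe_center 0.85 [ 0.515 -0.28   0.101] [223. 228.]
scene tip_of probe_center 0.84 [ 0.62  -0.289  0.082] [211. 265.]
scene tip_of probe_center 0.43 [0.564 0.419 0.002] [520. 287.]
scene search_frame probe_center 0.7 [ 0.523 -0.275  0.111] [224. 228.]
scene search_frame probe_center 0.65 [ 0.626 -0.288  0.089] [210. 265.]
scene tip_of holder 0.92 [ 0.514 -0.274  0.003] [231. 259.]
scene tip_of holder 0.51 [0.481 0.056 0.118] [366. 220.]
scene search_frame holder 0.62 [ 0.538 -0.267  0.055] [229. 250.]
scene search_frame holder 0.38 [ 0.662
[... 1873 characters left out ...]
 0.092] [305. 225.]
top tip_of weight 0.69 [0.634 0.077 0.09 ] [273. 204.]
top search_frame weight 0.6 [0.628 0.078 0.127] [272. 202.]
top tip_of jar 0.78 [ 0.716 -0.257  0.001] [410. 180.]
top search_frame jar 0.83 [ 0.707 -0.252  0.083] [413. 174.]
top search_frame jar 0.24 [ 0.643 -0.427  0.057] [485. 203.]
top tip_of beaker 0.79 [ 0.641 -0.42   0.002] [477. 209.]
top search_frame beaker 0.79 [ 0.643 -0.426  0.053] [485. 204.]
top tip_of turnbutton it knows: beaker, brush, dish, holder, jar, pivot, post, probe_center, spatula, spot, tip_end, tray, weight
top search_frame turnbutton 0.71 [ 0.709 -0.254  0.083] [414. 173.]
top search_frame turnbutton 0.58 [0.48  0.029 0.1  ] [294. 269.]
1.8
```

```bash
python3 - <<'E'
import cv2,numpy as np
a=cv2.imread('pics/top0.png')[140:340,240:500];b=cv2.imread('pics/scene0.png')[160:360,140:400]
cv2.imwrite('pics/v1.png',np.vstack([cv2.resize(x,(780,600),interpolation=2)[:,:] for x in [a]]))
cv2.imwrite('pics/v2.png',cv2.resize(b,(780,600),interpolation=2))
E
```

```text
(no output)
```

View pics/v1.png

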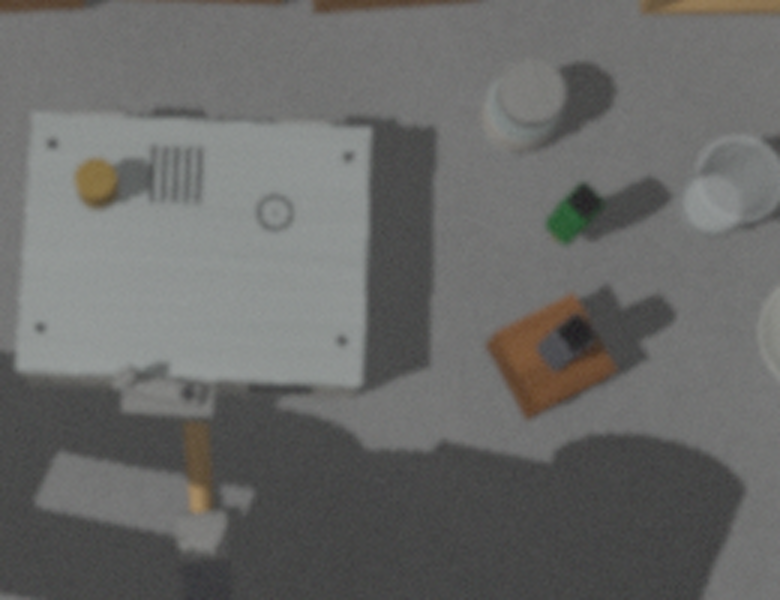

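View pics/v2.png

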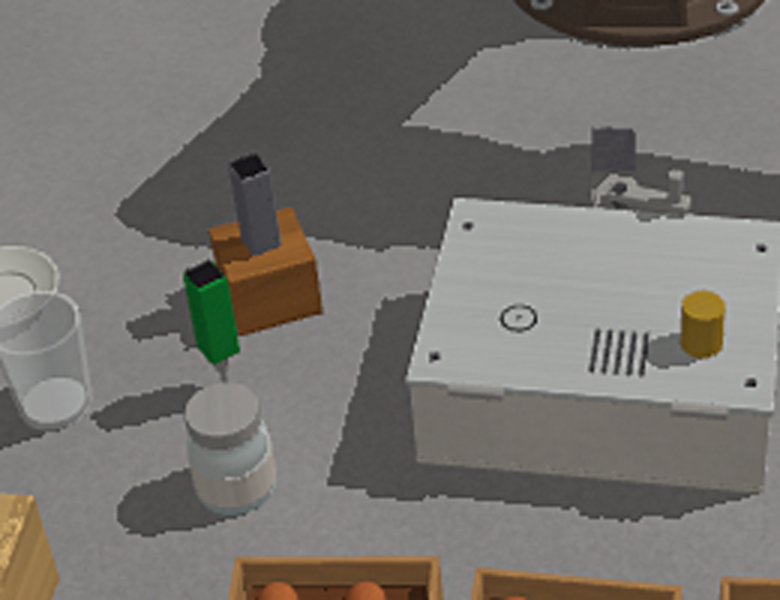

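```bash
cat >> h.py <<'E'
np.set_printoptions(precision=4,suppress=True)
def to(p,ang=None):
    "shift in tool axes (mm) to world p and turn about tool x (deg) to bring tool y to world angle ang"
    s=arm.sense();R=np.array(s['eef_rot']);d=R.T@(np.array(p)-s['tool_pos'])
    a=np.degrees(np.arctan2(R[1,1],R[0,1]))
    print('shift',(d*1000).round(1),'yang',a.round(2), 'turn', None if ang is None else round((a-ang+180)%360-180,2))
E
python3 - <<'E'
from h import *
d=snap('top')
v=lambda x,y:(240+x/3,140+y/3)
P=[ray(d,v(*c),.091)[:2] for c in [(33,112),(372,127),(362,388),(17,372)]]
print(np.array(P)); 
for i in range(4):
    e=P[(i+1)%4]-P[i]; print(np.linalg.norm(e),np.degrees(np.arctan2(e[1],e[0])))
print('lid c',np.mean(P,0))
print('spot',ray(d,v(275,212),.091),'pivot',ray(d,v(193,392),.113), 'post',ray(d,v(126,376),.128))
H=[ray(d,v(*c),.06)[:2] for c in [(488,347),(572,295),(620,370),(530,418)]]
for i in range(4):
    e=H[(i+1)%4]-H[i]; print('h',np.linalg.norm(e),np.degrees(np.arctan2(e[1],e[0])))
print(np.mean(H,0), 'probe top',ray(d,v(576,334),.14))
to([.50,.03,.25],0)
E
```

```text
[[ 0.6969  0.1292]
 [ 0.6847 -0.1347]
 [ 0.4794 -0.1235]
 [ 0.4924  0.1378]]
0.26418420922962127 -92.63953638562174
0.20556762862089953 176.89287503328168
0.2616890728011265 87.15645113579376
0.20463063127141629 -2.410167245901171
lid c [0.5884 0.0022]
spot [ 0.6167 -0.0585  0.091 ] pivot [0.4737 0.0043 0.113 ] post [0.4836 0.0534 0.128 ]
h 0.07887461042090223 -58.5280781644346
h 0.06924582033579359 -149.37765150332356
h 0.08073655719658608 117.5858064661657
h 0.06382367252168739 29.044622262311343
[ 0.5076 -0.275 ] probe top [ 0.5122 -0.2784  0.14  ]
shift [  -7.7 -429.1  449.6] yang 67.27 turn 67.27
```

Call:
arm_command(motion=[-0.005,-0.043,0.045,7,0,0,0,-0.01,-0.086,0.09,14,0,0,-0.15,-0.01,-0.129,0.135,21,0,0,-0.15,-0.01,-0.172,0.18,28,0,0,-0.15,-0.01,-0.215,0.225,35,0,0,-0.15,-0.01,-0.258,0.27,42,0,0,-0.15,-0.01,-0.301,0.315,49,0,0,-0.15,-0.01,-0.344,0.36,56,0,0,-0.15,-0.01,-0.387,0.405,63,0,0,-0.15,-0.01,-0.43,0.45,67,0,0,-0.15])

```text
time: 3.1
tool_pos: [0.5007, 0.027, 0.2526]
eef_rot: [[0.001, 1.0, 0.001], [0.0, 0.001, -1.0], [-1.0, 0.001, -0.0]]
contact_force: [0.9, 1.3, -0.2]
opening: 0.0363
```

```bash
python3 - <<'E'
from h import *
s=arm.sense();print(s['time'],s['tool_pos'],s['opening'],s['qpos'],s['contact_force'])
d=snap('wrist','w1.png')
for n in ['pivot','post','spot']:
    for r in arm.tip_of(n,'wrist')[:2]: print(n,round(r['conf'],2),np.array(r['point']),proj(d,r['point'])[0])
print(proj(d,[[.475,.0075,.113],[.4836,.0534,.128],[.4836,.0534,.102]]))
E
```

```text
3.1 [0.5007 0.027  0.2526] 0.03626125773497714 [-0.0067  0.2607  1.9187  0.0001  0.9614 -0.0081] [ 0.8521  1.2991 -0.1524]
pivot 0.84 [0.4754 0.0092 0.1134] [298.1247 243.6292]
post 0.74 [0.4818 0.0524 0.1152] [304.4389 194.9259]
spot 0.56 [ 0.6121 -0.0584  0.0948] [440.2241 301.6506]
[[297.7496 245.303 ]
 [305.7236 197.1294]
 [307.4603 190.5163]]
```

View pics/w1.png

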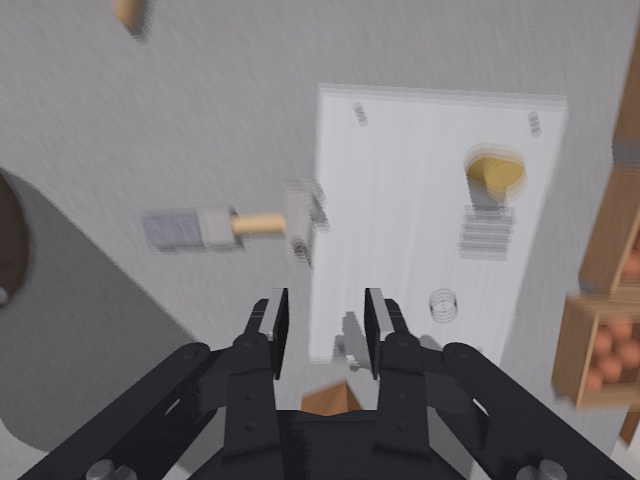

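Call:
arm_command(motion=[0.02,-0.0175,-0.024,5,0,0,-0.15,0.06,-0.0175,-0.024,10,0,0,-0.15,0.1,-0.0175,-0.024,10,0,0,-0.15,0.125,-0.0175,-0.024,10,0,0,-0.15,0.133,-0.0175,-0.024,10,0,0,-0.15,0.133,-0.0175,-0.024,10,0,0,-0.5,0.133,-0.0175,-0.024,10,0,0,-0.5,0.133,-0.0175,-0.024,10,0,0,-0.5])

```text
time: 4.3
tool_pos: [0.483, 0.053, 0.1202]
eef_rot: [[0.002, 0.986, -0.169], [0.0, -0.169, -0.986], [-1.0, 0.002, -0.0]]
contact_force: [0.1, 0.2, -0.2]
opening: 0.0213
```

```bash
python3 - <<'E'
from h import *
s=arm.sense();print(s['time'],s['tool_pos'],s['opening'],s['contact_force'])
d=snap('scene');a=d['pixels'][170:290,280:440,::-1];cv2.imwrite('pics/s1.png',cv2.resize(a,(800,600),interpolation=2))
piv=np.array([.475,.008]);R=np.array(s['eef_rot']);p=np.array(s['tool_pos'])
for k in range(0,11):
    t=np.radians(9.5+k*9.0); a=9.5+k*9; # cw from +y
    q=piv+.045*np.array([np.sin(t),np.cos(t)])
    q0=piv+.045*np.array([np.sin(np.radians(9.5)),np.cos(np.radians(9.5))])
    print(k,a-9.5,(R.T@np.array([*(q-q0),0])*1000).round(1))
E
```

```text
4.3 [0.483  0.053  0.1202] 0.021289397632579653 [ 0.1081  0.1576 -0.2018]
0 0.0 [0. 0. 0.]
1 9.0 [0.  7.  0.5]
2 18.0 [ 0.  13.9  2.1]
3 27.0 [ 0.  20.4  4.8]
4 36.0 [ 0.  26.5  8.5]
5 45.0 [ 0.  31.9 13.1]
6 54.0 [ 0.1 36.5 18.4]
7 63.0 [ 0.1 40.2 24.4]
8 72.0 [ 0.1 42.9 30.9]
9 81.0 [ 0.1 44.6 37.8]
10 90.0 [ 0.1 45.2 44.8]
```

View pics/s1.png

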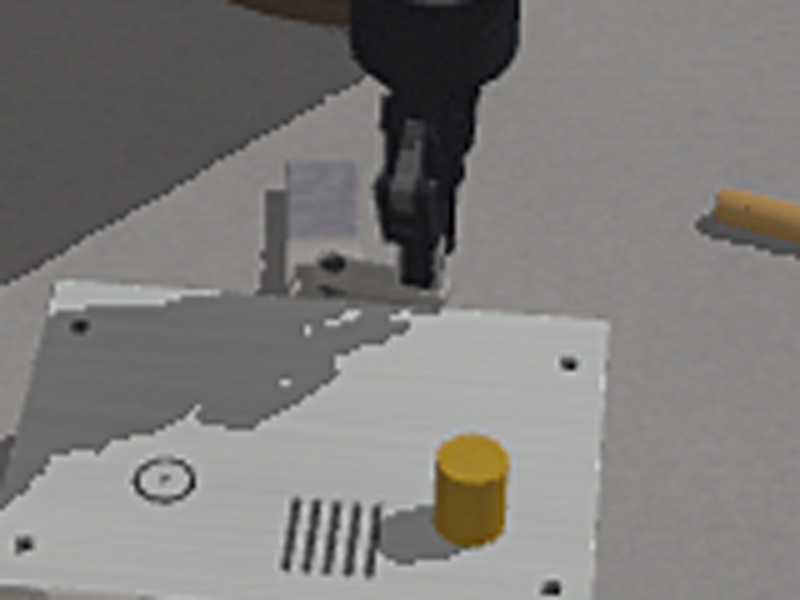

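Call:
arm_command(motion=[0,0.007,0.0005,9,0,0,-0.5,0,0.0139,0.0021,18,0,0,-0.5,0,0.0204,0.0048,27,0,0,-0.5,0,0.0265,0.0085,36,0,0,-0.5,0,0.0319,0.0131,45,0,0,-0.5,0,0.0365,0.0184,54,0,0,-0.5,0,0.0402,0.0244,63,0,0,-0.5,0,0.0429,0.0309,72,0,0,-0.5,0,0.0446,0.0378,81,0,0,-0.5,0,0.0446,0.0378,81,0,0,-0.5])

```text
time: 5.6
tool_pos: [0.5202, 0.0078, 0.1196]
eef_rot: [[0.001, -0.013, -1.0], [-0.0, -1.0, 0.013], [-1.0, 0.0, -0.001]]
contact_force: [0.1, 0.6, -1.1]
opening: 0.0213
```

Call:
arm_command(motion=[0,0.002,0,0,0,0,-0.5,0,0.004,0,1,0,0,-0.5,0,0.005,0,2,0,0,-0.5,0,0.006,0,2,0,0,-0.5,0,0.0065,0,2,0,0,-0.5,0,0.0065,0,2,0,0,-0.5])

```text
time: 6.35
tool_pos: [0.52, 0.0018, 0.1193]
eef_rot: [[0.0, -0.048, -0.999], [0.0, -0.999, 0.048], [-1.0, -0.0, -0.0]]
contact_force: [1.0, 4.5, 1.6]
opening: 0.0215
```

Call:
arm_command(motion=[0,0.0005,0,0,0,0,-0.5,0,0.001,0,0,0,0,-0.5,0,0.0015,0,0,0,0,-0.5,0,0.0015,0,0,0,0,-0.5])

```text
time: 6.85
tool_pos: [0.5199, 0.0012, 0.1193]
eef_rot: [[0.0, -0.048, -0.999], [0.001, -0.999, 0.048], [-1.0, -0.001, -0.0]]
contact_force: [2.6, 15.8, 1.0]
opening: 0.0216
```

Call:
arm_command(motion=[0,-0.0055,0,0,0,0,-0.5,-0.03,-0.0055,0,0,0,0,-0.5,-0.09,-0.0055,0,0,0,0,0,-0.15,0.04,-0.001,-5,0,0,1,-0.15,0.09,-0.002,-12,0,0,1,-0.15,0.145,-0.003,-19,0,0,1,-0.15,0.2,-0.005,-26,0,0,1,-0.15,0.25,-0.006,-32,0,0,1,-0.15,0.279,-0.007,-32,0,0,1,-0.15,0.279,-0.007,-32,0,0,1])

```text
time: 8.1
tool_pos: [0.513, -0.2808, 0.2689]
eef_rot: [[-0.001, 0.487, -0.874], [-0.0, -0.874, -0.487], [-1.0, -0.0, 0.001]]
contact_force: [0.2, 0.6, -0.1]
opening: 0.0856
```

```bash
python3 - <<'E'
from h import *
s=arm.sense();print(s['time'],s['tool_pos'],s['opening'],s['contact_force'],s['qpos'])
d=snap('wrist','w2.png')
for n in ['probe_center','holder']:
    for f in ['tip_of','search_frame']:
        for r in getattr(arm,f)(n,'wrist')[:3]: print(f,n,round(r['conf'],2),np.array(r['point']),proj(d,r['point'])[0])
e=snap('top')
for n in ['pivot','post','spot']:
    for r in arm.tip_of(n,'top')[:2]: print(n,round(r['conf'],2),np.array(r['point']))
b=cv2.resize(e['pixels'][190:290,240:373,::-1],(400,300),interpolation=2)
cv2.imwrite('pics/v3.png',np.hstack([cv2.resize(d['pixels'][:,:,::-1],(400,300)),b]))
E
```

```text
8.1 [ 0.513  -0.2808  0.2689] 0.08564250130612368 [ 0.232   0.6142 -0.1356] [-0.5523  0.3631  1.7188 -0.0006  1.0602  0.5104]
tip_of probe_center 0.75 [ 0.6189 -0.29    0.0847] [392.9974 113.4989]
tip_of probe_center 0.58 [ 0.5108 -0.2788  0.0978] [322.9448 214.1022]
search_frame probe_center 0.97 [ 0.5152 -0.2759  0.1393] [322.0917 221.3799]
search_frame probe_center 0.59 [ 0.6157 -0.2897  0.1218] [399.4717 116.1852]
tip_of holder 0.86 [ 0.5125 -0.2743 -0.004 ] [320.9847 189.0948]
tip_of holder 0.68 [ 0.5314 -0.497  -0.0034] [476.6374 258.6336]
search_frame holder 0.72 [ 0.5275 -0.2687  0.0562] [322.5125 185.2794]
pivot 0.72 [0.4744 0.0057 0.1193]
post 0.46 [0.5172 0.0006 0.1147]
spot 0.82 [ 0.6163 -0.055   0.0936]
```

View pics/v3.png

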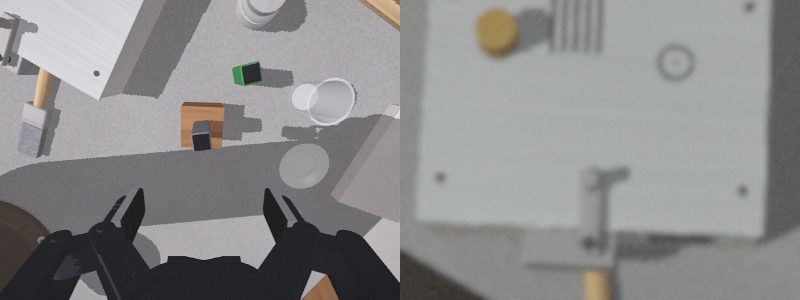

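View pics/w2.png

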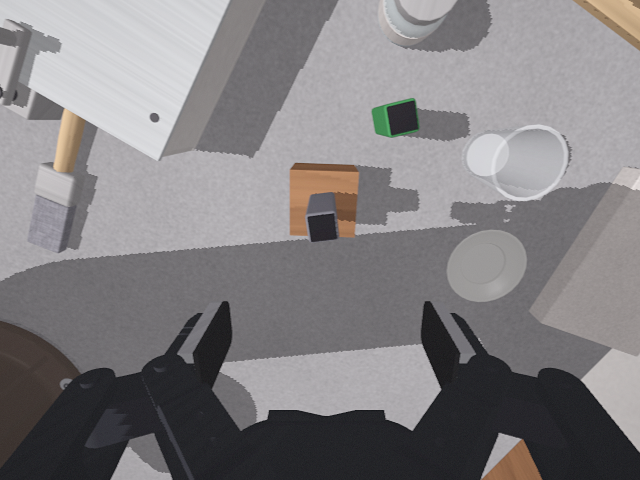

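```bash
python3 - <<'E'
from h import *
d=snap('wrist')
im=d['pixels'][205:250,295:350].max(2); m=(im<50).astype(np.uint8)
n,l,st,c=cv2.connectedComponentsWithStats(m); k=1+np.argmax(st[1:,4]); print(st[k],c[k]+[295,205])
b=cv2.boxPoints(cv2.minAreaRect(np.argwhere(l==k)[:,::-1].astype(np.float32)))+[295,205];print(b)
P=np.array([ray(d,x,.14)[:2] for x in b]);
for i in range(4):
    e=P[(i+1)%4]-P[i];print(np.linalg.norm(e),np.degrees(np.arctan2(e[1],e[0])))
c=ray(d,c[k]+[295,205],.14);print(c)
to([c[0],c[1],.118],-61)
E
```

```text
[ 16  11  28  28 625] [324.5664 229.368 ]
[[310.3385 218.7077]
 [335.9385 215.5077]
 [339.     240.    ]
 [313.4    243.2   ]]
0.02096233129152025 -53.290374877909
0.02127134654147063 -143.22856946476796
0.021494501262014815 126.88886684089712
0.021344649253273427 35.34285871514356
[ 0.511  -0.2784  0.14  ]
shift [151.4  -1.3   2.3] yang -60.69 turn 0.31
```

Call:
arm_command(motion=[0.05,-0.003,-0.0005,-4,0,0,1,0.1,-0.003,-0.0005,-6.7,0,0,1,0.14,-0.003,-0.0005,-6.7,0,0,1,0.16,-0.003,-0.0005,-6.7,0,0,1,0.167,-0.003,-0.0005,-6.7,0,0,1,0.167,-0.003,-0.0005,-6.7,0,0,-1,0.167,-0.003,-0.0005,-6.7,0,0,-1,0.167,-0.003,-0.0005,-6.7,0,0,-1,0.167,-0.003,-0.0005,-6.7,0,0,-1,0.167,-0.003,-0.0005,-6.7,0,0,-1], grip_force=50)

```text
time: 9.85
tool_pos: [0.5129, -0.2762, 0.1031]
eef_rot: [[0.001, 0.587, -0.809], [-0.001, -0.809, -0.587], [-1.0, 0.001, -0.001]]
contact_force: [-0.3, 0.7, 7.1]
opening: 0.0256
```

Call:
arm_command(motion=[-0.015,0,0,0,0,0,-1,-0.04,0,0,0,0,0,-1,-0.08,0,0,0,0,0,-1,-0.11,0,0,0,0,0,-1,-0.13,0,0,0,0,0,-1,-0.13,0,0,0,0,0,-1])

```text
time: 10.6
tool_pos: [0.5132, -0.2765, 0.2346]
eef_rot: [[0.003, 0.587, -0.809], [-0.002, -0.809, -0.587], [-1.0, 0.003, -0.001]]
contact_force: [-0.7, -0.4, -1.4]
opening: 0.0256
```

```bash
python3 - <<'E'
from h import *
s=arm.sense();print(s['time'],s['tool_pos'],s['opening'],s['contact_force'])
d=snap('top')
q=[r['point'] for r in arm.tip_of('spot','top')[:1]];print('spot',q)
# ring by pixel: dark blob centroid on lid near predicted
u,v=proj(d,[.6165,-.057,.091])[0].round().astype(int)
g=cv2.cvtColor(d['pixels'],cv2.COLOR_RGB2GRAY)[v-9:v+10,u-9:u+10].astype(float)
w=np.clip(np.median(g)-g-15,0,None);y,x=np.mgrid[v-9:v+10,u-9:u+10]
c=((w*x).sum()/w.sum(),(w*y).sum()/w.sum());print(u,v,c,'ring top',ray(d,c,.091))
for cam in ['top','wrist','scene']:
    d=snap(cam,cam+'3.png')
    for n in ['tip_end','probe_center','spot']:
        for r in arm.tip_of(n,cam)[:3]: print(cam,n,round(r['conf'],2),np.array(r['point']),proj(d,r['point'])[0])
to([.6165,-.057,.233],-54)
E
```

```text
10.6 [ 0.5132 -0.2765  0.2346] 0.025552879010511953 [-0.7278 -0.4072 -1.3603]
spot [[0.6165, -0.0553, 0.0915]]
331 211 (np.float64(330.9661266568483), np.float64(210.65095729013254)) ring top [ 0.6167 -0.0569  0.091 ]
top probe_center 0.71 [ 0.3441  0.3362 -0.0011] [164.7846 332.0458]
top spot 0.58 [ 0.6163 -0.0528  0.0945] [329.2357 210.4848]
wrist tip_end 0.53 [ 0.5109 -0.2781  0.1445] [328.2228 247.8766]
wrist probe_center 0.77 [ 0.5108 -0.2807  0.2269] [333.6821 314.2883]
wrist probe_center 0.58 [ 0.6178 -0.2918  0.0844] [420.8754 128.5719]
scene tip_end 0.66 [ 0.5147 -0.2784  0.0011] [229.0273 259.1304]
scene probe_center 0.83 [ 0.5115 -0.274   0.2297] [218.9927 183.8725]
scene probe_center 0.8 [ 0.6189 -0.288   0.0815] [211.4015 264.7278]
scene probe_center 0.72 [0.5177 0.016  0.1149] [348.1889 230.2032]
scene spot 0.96 [ 0.6185 -0.0586  0.0904] [312.0278 266.6056]
shift [  -0.8 -116.2 -212.8] yang -54.03 turn -0.03
```

Call:
arm_command(motion=[0,-0.02,-0.036,0,0,0,-1,0,-0.043,-0.08,0,0,0,-1,0,-0.066,-0.122,0,0,0,-1,0,-0.09,-0.165,0,0,0,-1,0,-0.108,-0.198,0,0,0,-1,0.01,-0.116,-0.213,0,0,0,-1,0.03,-0.116,-0.213,0,0,0,-1,0.038,-0.116,-0.213,0,0,0,-1,0.038,-0.116,-0.213,0,0,0,-1,0.038,-0.116,-0.213,0,0,0,-1])

```text
time: 12.55
tool_pos: [0.617, -0.0576, 0.1948]
eef_rot: [[0.001, 0.587, -0.81], [-0.0, -0.81, -0.587], [-1.0, 0.0, -0.0]]
contact_force: [-0.1, 1.3, -0.9]
opening: 0.0254
```

```bash
python3 - <<'E'
from h import *
s=arm.sense();print(s['time'],s['tool_pos'],s['opening'],s['contact_force'])
I=[]
for cam in ['wrist','scene']:
    d=snap(cam,cam+'4.png')
    for n in ['tip_end','probe_center','spot']:
        for r in arm.tip_of(n,cam)[:2]: print(cam,n,round(r['conf'],2),np.array(r['point']),proj(d,r['point'])[0])
    u,v=proj(d,[.6165,-.057,.105])[0].astype(int);print(cam,'crop origin',u-40,v-40,'x5')
    I.append(cv2.resize(d['pixels'][v-40:v+40,u-40:u+40,::-1],(400,400),interpolation=2))
cv2.imwrite('pics/v4.png',np.hstack(I))
E
```

```text
12.55 [ 0.617  -0.0576  0.1948] 0.02544800311943524 [-0.0538  1.2538 -0.8984]
wrist tip_end 0.63 [ 0.6158 -0.2915 -0.0034] [490.062  323.4303]
wrist tip_end 0.46 [ 0.6152 -0.0585  0.1078] [325.8906 247.5118]
wrist probe_center 0.61 [ 0.6187 -0.2902  0.0808] [534.4993 373.6425]
wrist spot 0.6 [ 0.6125 -0.0588  0.0946] [324.0504 244.0972]
wrist crop origin 285 203 x5
scene probe_center 0.84 [ 0.6127 -0.0586  0.191 ] [310.8601 230.7054]
scene probe_center 0.81 [ 0.62   -0.2904  0.0813] [210.2658 265.0779]
scene spot 0.82 [ 0.6168 -0.0562  0.0921] [313.1535 265.5774]
scene crop origin 272 221 x5
```

View pics/v4.png

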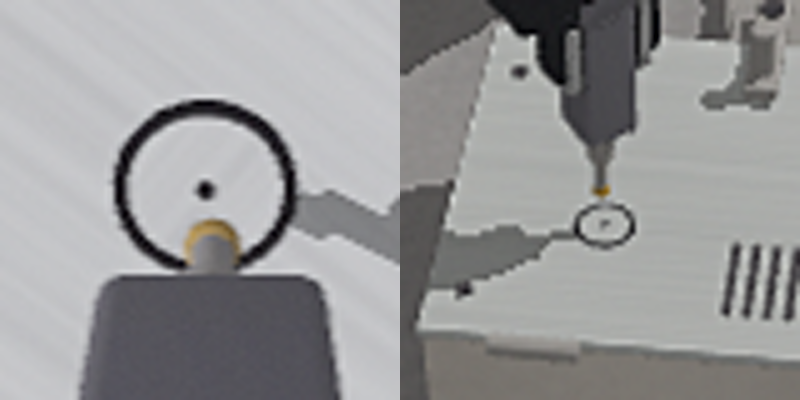

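```bash
python3 - <<'E'
from h import *
w=snap('wrist');s=snap('scene')
print('dot w',ray(w,(326,241),.091),'dot s',ray(s,(312.6,265.6),.091))
for z in (.111,.114,.117): print(z,'ball w',ray(w,(327.4,251.6),z),'ball s',ray(s,(312.2,259),z))
print(arm.sense()['contact_force'],arm.sense()['time'])
R=np.array(arm.sense()['eef_rot']);print(R.T@[1,0,0],R.T@[0,1,0])
E
```

```text
dot w [ 0.6142 -0.0587  0.091 ] dot s [ 0.6158 -0.0576  0.091 ]
0.111 ball w [ 0.6143 -0.0598  0.111 ] ball s [ 0.6156 -0.0579  0.111 ]
0.114 ball w [ 0.6152 -0.0591  0.114 ] ball s [ 0.6187 -0.0575  0.114 ]
0.117 ball w [ 0.6162 -0.0584  0.117 ] ball s [ 0.6219 -0.0571  0.117 ]
[ 0.7532 -0.253  -1.3203] 13.05
[ 0.0001  0.5873 -0.8094] [-0.     -0.8094 -0.5873]
```

Call:
arm_command(motion=[0.008,-0.0006,0.0008,0,0,0,-1,0.014,-0.0006,0.0008,0,0,0,-1,0.017,-0.0006,0.0008,0,0,0,-1,0.017,-0.0006,0.0008,0,0,0,-1,0.017,-0.0006,0.0008,0,0,0,-1])

```text
time: 13.68
tool_pos: [0.6159, -0.057, 0.1774]
eef_rot: [[0.0, 0.587, -0.809], [0.0, -0.809, -0.587], [-1.0, 0.0, -0.0]]
contact_force: [-0.4, -0.4, -1.2]
opening: 0.0259
```

Call:
arm_command(motion=[0.001,0,0,0,0,0,-1,0.002,0,0,0,0,0,-1,0.003,0,0,0,0,0,-1,0.003,0,0,0,0,0,-1])

```text
time: 14.18
tool_pos: [0.6159, -0.0571, 0.1743]
eef_rot: [[0.0, 0.587, -0.809], [-0.0, -0.809, -0.587], [-1.0, 0.0, -0.0]]
contact_force: [0.5, -0.4, 0.3]
opening: 0.0255
```

Call:
arm_command(motion=[0.001,0,0,0,0,0,-1,0.002,0,0,0,0,0,-1,0.002,0,0,0,0,0,-1])

```text
time: 14.55
tool_pos: [0.6158, -0.057, 0.1723]
eef_rot: [[0.0, 0.587, -0.809], [-0.0, -0.809, -0.587], [-1.0, 0.0, -0.0]]
contact_force: [-0.5, -0.9, 1.4]
opening: 0.0257
```

```bash
python3 - <<'E'
from h import *
for i in range(4):
    d=snap('scene'); s=arm.sense();print(s['time'],s['tool_pos'],s['contact_force'])
w=snap('wrist');I=[]
for d in (w,d):
    u,v=proj(d,[.6165,-.057,.1])[0].astype(int);print('crop origin',u-30,v-30)
    I.append(cv2.resize(d['pixels'][v-30:v+30,u-30:u+30,::-1],(400,400),interpolation=2))
cv2.imwrite('pics/v5.png',np.hstack(I))
E
```

```text
14.6 [ 0.6158 -0.0571  0.1723] [1.0725 0.1856 1.7987]
14.65 [ 0.6158 -0.0571  0.1724] [ 0.255  -0.5081  1.7268]
14.7 [ 0.6158 -0.0571  0.1724] [1.5325 0.0245 2.1395]
14.75 [ 0.6158 -0.057   0.1724] [ 0.7658 -0.4559  1.6576]
crop origin 296 221
crop origin 282 232
```

View pics/v5.png

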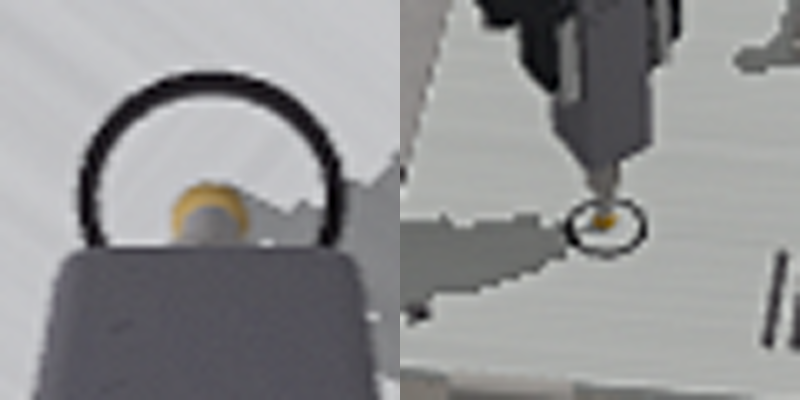

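Call:
arm_command(motion=[0.001,0,0,0,0,0,-1,0.0017,0,0,0,0,0,-1,0.0017,0,0,0,0,0,-1,0.0017,0,0,0,0,0,-1])

```text
time: 15.3
tool_pos: [0.6158, -0.057, 0.1706]
eef_rot: [[0.0, 0.587, -0.809], [-0.0, -0.809, -0.587], [-1.0, 0.0, -0.0]]
contact_force: [1.5, -0.9, 1.9]
opening: 0.0255
```

```bash
python3 - <<'E'
from h import *
F=[]
for i in range(12):
    d=snap('scene'); s=arm.sense();F.append(s['contact_force'])
print(s['time'],s['tool_pos'],s['opening'],np.mean(F,0),np.std(F,0))
t=snap('top')
for n in ['pivot','post']:
    for r in arm.tip_of(n,'scene')[:1]+arm.tip_of(n,'top')[:1]: print(n,round(r['conf'],2),np.array(r['point']))
cv2.imwrite('pics/v6.png',cv2.resize(d['pixels'][150:350,140:410,::-1],(800,593),interpolation=2))
E
```

```text
15.9 [ 0.6158 -0.057   0.1706] 0.025620283718755413 [ 1.0638 -0.519   2.3089] [0.4777 0.3027 0.3752]
pivot 0.54 [0.4733 0.0071 0.1136]
pivot 0.59 [ 0.5153 -0.2767 -0.0031]
post 0.57 [ 0.5154 -0.276   0.0035]
```

View pics/v6.png

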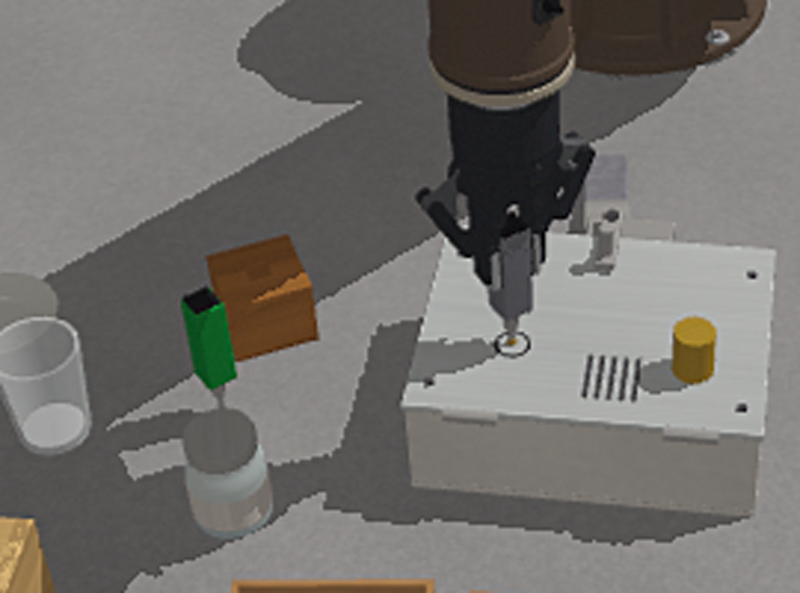

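```bash
python3 -c "
from workcell import arm
print(arm.job_done(), arm.sense()['contact_force'])"
```

```text
the job is handed in; nothing more can be done
the job is handed in; nothing more can be done
```

I turned the turnbutton to its stop, then took the grey probe from its holder. It is now held upright in the ring on the lid with the tip about half pressed. I handed the job in at about 16 s of the 48 s.

**Turnbutton:** I straddled the post with the fingers and swept it clockwise until the push force rose to about 16 N, which is the stop. A later top picture showed the bar pointing across the lid. In the last picture it still does.

**Probe:** The jaws closed to 25.6 mm on the 26 mm handle. I left the green look-alike alone.

**Position in the ring:** The ball sits within about 1–2 mm of the centre dot. The wrist and scene cameras disagreed by about 2 mm on this, which is well inside the 11.5 mm inner radius.

**Pressing:** The averaged vertical force rose from about -1.2 N with the probe free to +2.3 N pressed, so the spring force is about 3.5 N. That means the tip is about 5.8 mm in. The height gives about 5.4 mm, which agrees roughly.

**Checks that failed:** In the final network check, the post reading and the top-camera pivot reading both landed on the empty holder. I discarded both and relied on the pictures. The bystanders in view in the last picture had not moved.

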